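# Hold the hidden bolt head while the nut is run up

### The arm

A 6-joint arm with a two-finger parallel gripper is mounted at the origin on the work surface. World frame = base frame: x ahead of the robot, y to its left, z up, the work surface at z = 0. Lengths are in m, angles in rad, forces in N, time in s.
With the tool pointing down it reaches from about 0.325 to 0.85 m from the base axis. Payload 15.5 kg.
Tool frame: the origin (TCP) lies at the very end of the fingers, on their centre line; the grasp point (between the pads) lies 19 mm behind it; z points along the fingers, y is the line along which they close (so a half turn about z gives the same grasp; the last joint's range is limited). The gripper opens to 91 mm and grips with 3 to 60 N. Pads are 32 mm wide; open, the fingers measure 118 mm over their backs; the gripper's body (76 mm by 178 mm) begins 60 mm behind the grasp point.
Start: joints at [1.163, 0.494, 1.345, -0, 1.302, -0.096], TCP at [0.192, 0.595, 0.214] pointing down, gripper open.
Joint ranges: [-2.91, 2.91], [-0.82, 2.16], [0.22, 2.67], [-1.22, 4.37], [0.12, 2.79], [-3.08, 3.08]. Speed limits (rad/s): [1.89, 1.89, 2.57, 3.01, 3.01, 3.01].

### API

Orientations are given as a rotation vector (axis times angle).
In Python, from rig import monitor, camera, calibration, r gives the robot as it stands.
- The arm moves only by the shell command python3 -m inch 'ROWS'. ROWS is text: rows parted by semicolons, each of 5 numbers parted by spaces: the opening, from -1 (shut) to 1 (fully open), then the shift along the tool's x, y, z in mm, then the turn about the tool's z in degrees. In form: claw x y z twist; .... A call has 1 to 20 rows; each row is the pose to reach, as a shift and turn from the pose commanded when the call began, along the tool's axes at that moment; what a row does not reach only later rows make up. A row lasts 1/12 s, in which the tool goes at most 41.7 mm and 7.16 degrees, less where a joint would pass 70% of its speed; a pose out of reach is approached as far as the arm can. A call with a gripper value outside its range is refused whole. The fingers move at their own pace and stop on an object; the grip force is fixed at half the most. Time passes only in rows, so rows that repeat a pose let the fingers close. It gives the time, the measured TCP pose, the force, the opening and the grip force at its end, in the units of the state.
- monitor.get_obs(): the state, without advancing time (a new reading comes with each control period).
- camera(name): name is "scene" or "top" or "wrist"; returns the picture (400x640x3 uint8, red, green, blue); there is no depth.
- calibration(name): a dict with "fx", "fy", "cx", "cy" (pixels), "R" (3x3) and "t" (3): a world point X has camera coordinates R X + t; the wrist camera has in their place "hand_eye" (4x4, takes a point from camera to tool coordinates, whose origin is the TCP and whose axes are the flange's). Camera axes: x right, y down, z forward; pixel columns grow to the right and rows downward; lengths in m; the calibration is good to about 2 mm. A picture is of the moment at which its call begins: read the wrist's pose just before it. calibration takes no time and is no camera call.
- r.sign_off(): hands the job in; it is judged then, once.
The state is a dict: "clock": time; "joint_pos": joint angles; "qd": joint speeds; "tau": joint torques, N m; "tool_pos": TCP position; "tool_rot": TCP orientation; "ft_force": force on the tool from outside, world axes, zero at the start; "moment": the same for the moment, N m; "finger_gap": finger opening in m; "grip_force": force on a finger pad.
Only numpy, scipy, OpenCV 4.12 (cv2) and the standard library are available. Lean on these libraries where they do the work, as an engineer would, in place of code of your own. Each camera call takes 0.05 s, during which the arm holds its last target. There are 200 camera calls.

### The job

The nut runner is dragging its bolt round along with the nut, so the nut will not tighten. Lift the wooden packer out of the gap in the steel bracket and leave it in the square plywood tray; then reach down into the gap, grip the hidden head of the bolt that the nut runner is driving between the fingers, and stop it from turning. Keep it still for about three seconds and finish while still holding it; leave the other things on the bench where they are.

Things in the scene. Friction and masses are not known exactly. Their poses are not given: they have to be found in the camera images.
- bracket: Fixed steel U-bracket, open at top and ends, on a timber rail 160 (x) x 250 (y) x 40 mm high. Origin: centre of the rail's underside, on the bench. Two upright plates, 5 mm thick, 220 mm long along y, with a gap 50 mm wide between (inner faces x = +-25 mm); plate tops 125 mm, gap floor 46 mm above the bench. Two bolts pass through the -x plate at y = +-55 mm: nuts outside, heads inside the gap.
- bolt_head (a point): Centre of the head, in the gap, of the bolt the nut runner drives (either of the two). Steel hexagon 30 mm across flats, 34.6 across corners, 14 thick, mid-gap, 95 mm above the bench (30 below the plate tops). These axes do not turn with the bolt and are parallel to the bracket's: x along the bolt from runner to head, y along the gap, z up. Between head and plate: washer and sleeve, 35 mm across.
- turning_bolt (a joint): Angle of that bolt (rad), growing clockwise seen from the runner (right-handed about x of bolt_head). At 0 and every pi/3 from it two flats are upright, facing +y and -y; halfway between, corners do. The runner drags it round without end from the start, about 0.17 rad/s with about 0.1 N m; a grip of 30 N or more on the flats turns them in line and stops it.
- nut_runner: Grey electric nut runner, a cylinder 48 mm in diameter lying on a dark steel cradle on the robot's side of the bracket, fixed. Its origin is on the bench right below bolt_head; axes as bolt_head. It reaches from x = -235 mm to the bracket, its axis 95 mm and its top 121 mm above the bench.
- still_bolt: The other bolt, just like the first, fixed and without a runner: not to be held. Origin on the bench right below the centre of its head, which is 95 mm up.
- packer_center (a point): Centre of the wooden packer: a loose pale block 40 mm (x, across the gap) x 30 mm (y, along the gap) x 115 mm (z, upright), about 0.1 kg. It stands on the floor of the gap between the two bolt heads, its top 161 mm above the bench, 36 mm above the plates. Origin half-way up.
- packer: The same packer; origin at the centre of its underside, axes as packer_center.
- tray: Square shallow plywood tray, 180 x 180 x 50 mm high, open, walls and floor 8 mm thick, empty, fixed; on the left or the right of the bracket. Origin: centre of its underside on the bench.
- nut_tin: Round steel tin, 150 mm in diameter, 45 mm high, with nuts in it, on the other side of the bracket from the tray. Fixed bystander; not for the packer. Origin: centre of its underside.
- spare_nut: Bystander: loose steel nut, 30 mm across flats, 16 mm high, lying on the timber rail beyond the bracket. Origin under its centre.
- glue: Bystander: white bottle, 60 mm in diameter, about 170 mm high. Origin under its centre.
- jar: Bystander: jar with a steel cap, 70 mm in diameter, 90 mm high. Origin under its centre.
- plane: Bystander: wooden hand plane, 60 x 230 mm, 100 mm high. Origin under its centre.
- screwdriver: Bystander: screwdriver lying on the bench. Origin under its middle.
- mallet: Bystander: hammer lying on the bench. Origin under its middle.
- square: Bystander: joiner's try square lying on the bench, stock 110 mm, blade 190 mm long. Origin in its wooden stock.
There are look-alikes about, which are no part of the job. What is shaped like the nut_runner but blue is not meant.

How it is judged:
On the way, in this order (a step that is already met when the one before it is completed fails the run):
1. the packer lies or stands in the plywood tray, released (x of packer_center in the frame of tray between -0.085 and 0.085 m and y of packer_center in the frame of tray between -0.085 and 0.085 m and height (world z) of packer_center below 0.085 m and contact force between the fingers and packer below 0.2 N and linear speed of packer below 0.05 m/s), for 0.3 s.
2. the driven bolt's head is gripped between the fingers and does not turn for two and a half seconds (contact force between the fingers and turning_bolt above 5 N and distance between the grasp point and bolt_head below 0.026 m and velocity of joint turning_bolt between -0.04 and 0.04 rad/s), for 2.5 s.
At the end, for the whole second after the job is handed in: Fingers grip the driven bolt's head (over 5 N, grasp point between the pads within 26 mm of its centre); the bolt turns slower than 0.04 rad/s; the packer is at rest in the tray, untouched, its centre within 85 mm of the tray's centre along both tray axes and under 85 mm above the bench (all of step 1 and all of step 2); the arm keeps its last pose, push and grip.
It fails at once if a loose bystander (spare nut, glue bottle, jar, plane, screwdriver, hammer, square) is moved more than 40 mm (distance of any of spare_nut, glue, jar, plane, screwdriver, mallet, square from where it was at the start of the episode above 0.04 m).
It also fails if it takes over 58 s, if anything falls off the work surface, if the arm or the gripper's body presses on something with over 40 N, if the wrist force passes 120 N, or if a joint passes its speed limit or range.

## Working session

There is one attempt and no reset: what is moved stays moved. The work goes in short steps, Python scripts to look and compute and a shell command to move; the robot and the scene stay as the last step left them, time stands still between calls to the robot, and variables do not carry over. Pictures are saved under pics/ and viewed, at most 13 in all, crops included, and the job is handed in when it is done.

```bash
mkdir -p pics; python3 - <<'E'
from rig import monitor, camera, calibration, r
import cv2
print(monitor.get_obs())
for n in("scene","top"):
    cv2.imwrite(f"pics/{n}0.png",camera(n)[:,:,::-1]); print(n,calibration(n))
print(calibration("wrist"))
E
```

```text
{'clock': 0.0, 'joint_pos': array([ 1.16252596e+00,  4.94178202e-01,  1.34615419e+00, -9.31354236e-06,
        1.30251681e+00, -9.54933634e-02]), 'qd': array([-4.13662756e-04, -1.83065055e-03,  3.72086824e-04,  1.01522410e-03,
       -7.72996178e-04,  2.14809543e-06]), 'tau': array([-2.96053622e-03, -8.78826785e+01, -3.81852221e+01,  7.05326046e-02,
        5.34263067e-02, -1.36052586e-04]), 'tool_pos': array([0.19215029, 0.59430916, 0.21333356]), 'tool_rot': array([-4.89257374e-01, -3.10295263e+00,  1.91483541e-03]), 'ft_force': array([-0.17858501, -0.51263678,  0.4774453 ]), 'moment': array([0.01999376, 0.01161077, 0.00559012]), 'grip_force': 0.0, 'finger_gap': 0.0910975537539933}
scene {'fx': 487.13391150126614, 'fy': 487.13391150126614, 'cx': 318.0086107824385, 'cy': 201.6397358096834, 'R': array([[-0.81142046,  0.58445247,  0.00348548],
       [ 0.33783226,  0.47387675, -0.8132098 ],
       [-0.47693416, -0.65867757, -0.5819602 ]]), 't': array([ 0.43294452, -0.09059787,  1.65633603])}
top {'fx': 425.8628687758556, 'fy': 425.8628687758556, 'cx': 324.16139197656844, 'cy': 198.94586948090617, 'R': array([[ 0.0050283 , -0.99998664, -0.00120243],
       [-0.9873858 , -0.00477464, -0.1582608 ],
       [ 0.15825295,  0.00198304, -0.98739661]]), 't': array([0.00642752, 0.54265787, 1.02437374])}
{'fx': 327.711590647793, 'fy': 327.711590647793, 'cx': 314.4604397503443, 'cy': 197.0446224212498, 'hand_eye': array([[-7.92260996e-06, -9.58941329e-01, -2.83604526e-01,
         8.08505628e-02],
       [ 9.99999849e-01,  1.48269827e-04, -5.29274606e-04,
        -6.19359429e-04],
       [ 5.49593288e-04, -2.83604488e-01,  9.58941183e-01,
        -1.68864813e-01],
       [ 0.00000000e+00,  0.00000000e+00,  0.00000000e+00,
         1.00000000e+00]])}
```

View pics/scene0.png

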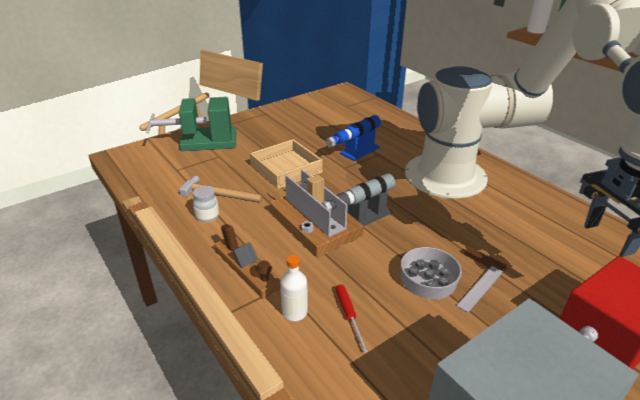

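View pics/top0.png

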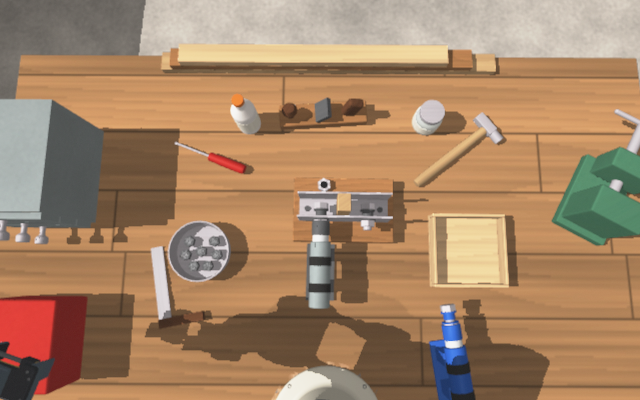

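The pictures show a grey runner at top (320,265), in line with the bracket, and a blue one at (452,345) standing apart. The grey one fits the description because it drives the bolt at about (321,208). The packer is at (344,202), the tray at (468,251) and the tin at (199,251). I'll confirm this in an enlarged crop.

```bash
python3 - <<'E'
import cv2
a=cv2.imread("pics/top0.png")[165:285,280:440]
cv2.imwrite("pics/crop.png",cv2.resize(a,None,fx=5,fy=5,interpolation=cv2.INTER_CUBIC))
E
```

```text
(no output)
```

View pics/crop.png

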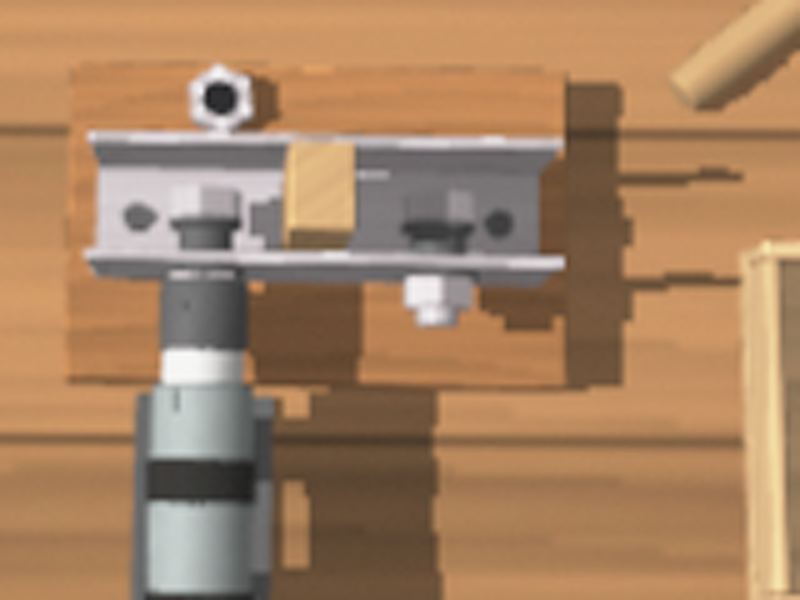

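The crop confirms it: the grey runner drives the left head, at crop (205,203) → px (321,205.6). The other bolt, at crop (440,210), has a bare nut. The packer's top face centre is at crop (321,187).

```bash
cat > h.py <<'E'
import numpy as np
from scipy.spatial.transform import Rotation as Ro
from rig import monitor,camera,calibration,r
def ray(R,t,c,u,v,z):
    d=R.T@np.array([(u-c["cx"])/c["fx"],(v-c["cy"])/c["fy"],1]); o=-R.T@t
    return o+d*(z-o[2])/d[2]
def fix(n,u,v,z):
    c=calibration(n); return ray(c["R"],c["t"],c,u,v,z)
def tool():
    s=monitor.get_obs(); return s["tool_pos"],Ro.from_rotvec(s["tool_rot"]).as_matrix()
def wrist(u,v,z,pose):
    c=calibration("wrist"); p,R=pose; H=c["hand_eye"]
    Rc=R@H[:3,:3]; o=p+R@H[:3,3]
    return ray(Rc.T,-Rc.T@o,c,u,v,z)
def delta(X):
    p,R=tool(); return R.T@(np.array(X)-p)*1000
def yaw():
    p,R=tool(); return np.degrees(np.arctan2(R[1,1],R[0,1]))
E
python3 - <<'E'
from h import *
f=lambda x,y,z:fix("top",280+x/5,165+y/5,z)
for n,a in dict(ptop=(321,187,.161),pA=(288,143,.161),pB=(355,143,.161),farL=(90,136,.125),farR=(562,143,.125),nearL=(88,256,.125),nearR=(562,258,.125),rBL=(68,380,.04),rBR=(567,383,.04),rTL=(70,65,.04),rTR=(567,75,.04),bolt=(205,205,.1)).items(): print(n,f(*a).round(4))
for u,v in((430,214),(507,215),(508,286),(430,286)): print("tray",fix("top",u,v,.05).round(4))
print(tool(),yaw())
E
```

```text
ptop [ 0.5162 -0.0357  0.161 ]
pA [ 0.536  -0.0211  0.161 ]
pB [ 0.5361 -0.051   0.161 ]
farL [0.5451 0.0697 0.125 ]
farR [ 0.5428 -0.1491  0.125 ]
nearL [0.4891 0.0698 0.125 ]
nearR [ 0.4892 -0.148   0.125 ]
rBL [0.4373 0.0842 0.04  ]
rBR [ 0.4371 -0.1627  0.04  ]
rTL [0.5965 0.0858 0.04  ]
rTR [ 0.5926 -0.166   0.04  ]
bolt [0.5166 0.0164 0.1   ]
tray [ 0.5051 -0.2532  0.05  ]
tray [ 0.5035 -0.4435  0.05  ]
tray [ 0.3312 -0.4351  0.05  ]
tray [ 0.3302 -0.2472  0.05  ]
(array([0.19218526, 0.5943833 , 0.2134145 ]), array([[-9.51471843e-01,  3.07735520e-01, -4.25148943e-04],
       [ 3.07735792e-01,  9.51471392e-01, -9.34175086e-04],
       [ 1.17038200e-04, -1.01967484e-03, -9.99999473e-01]])) 72.07717506413321
```

Bracket is centred near (0.5165, -0.039) with yaw about 0, and the bolt's y is about +0.016. Next I'll go to a hover above the packer.

```bash
python3 - <<'E'
from h import *
print(delta([.516,-.036,.26]))
E
```

```text
[-502.08665832 -500.18987635  -46.13426084]
```

```bash
python3 -m inch '1 0 0 -40 0; 1 -250 -250 -46 -9; 1 -250 -250 -46 -9; 1 -502 -500 -46 -18; 1 -502 -500 -46 -18; 1 -502 -500 -46 -18; 1 -502 -500 -46 -18; 1 -502 -500 -46 -18; 1 -502 -500 -46 -18; 1 -502 -500 -46 -18; 1 -502 -500 -46 -18; 1 -502 -500 -46 -18; 1 -502 -500 -46 -18; 1 -502 -500 -46 -18; 1 -502 -500 -46 -18; 1 -502 -500 -46 -18; 1 -502 -500 -46 -18; 1 -502 -500 -46 -18; 1 -502 -500 -46 -18; 1 -502 -500 -46 -18'
python3 - <<'E'
from h import *
import cv2,json
p=tool(); print(p,yaw(),monitor.get_obs()["qd"].round(2))
cv2.imwrite("pics/w1.png",camera("wrist")[:,:,::-1])
np.savez("w1.npz",p=p[0],R=p[1])
E
```

```text
clock: 1.77
tool_pos: [0.5167, -0.0376, 0.2594]
tool_rot: [-0.003, -3.141, 0.0]
ft_force: [-0.7, 0.9, -0.0]
finger_gap: 0.0916
grip_force: 0.0
(array([ 0.51672157, -0.03762039,  0.25938152]), array([[-9.99998043e-01,  1.87925861e-03, -6.18513950e-04],
       [ 1.87929049e-03,  9.99998233e-01, -5.09646017e-05],
       [ 6.18417081e-04, -5.21268693e-05, -9.99999807e-01]])) 89.89232634972632 [ 0.06 -0.03  0.04  0.01  0.    0.03]
```

View pics/w1.png

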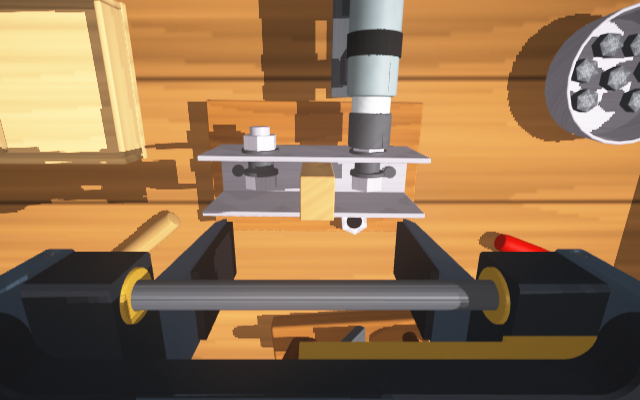

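Wrist view: the packer's top face is centred at about (318,198) and the driven head is at about (373,184). The tray is at the left and the tin at the right.

```bash
python3 - <<'E'
from h import *
d=np.load("w1.npz"); P=(d["p"],d["R"])
for n,a in dict(packer=(318,198.5,.161),bolt=(373,185,.1),pl0=(201,157,.125),pl1=(430,159,.125),fl0=(205,215,.125),fl1=(424,215,.125)).items(): print(n,wrist(*a,P).round(4))
print(delta([.516,-.0365,.128]))
E
```

```text
packer [ 0.5159 -0.0352  0.161 ]
bolt [0.5198 0.0222 0.1   ]
pl0 [ 0.4862 -0.1439  0.125 ]
pl1 [0.4884 0.0696 0.125 ]
fl0 [ 0.5434 -0.1457  0.125 ]
fl1 [0.5438 0.0691 0.125 ]
[ -0.21915328  -0.45142357 131.42245852]
```

```bash
python3 -m inch '1 0 1 40 0; 1 0 1 80 0; 1 0 1 110 0; 1 0 1 125 0; 1 0 1 132 0; 1 0 1 132 0; 1 0 1 132 0; -1 0 1 132 0; -1 0 1 132 0; -1 0 1 132 0; -1 0 1 132 0; -1 0 1 132 0; -1 0 1 132 0; -1 0 1 132 0; -1 0 1 132 0; -1 0 1 132 0'
```

```text
clock: 3.15
tool_pos: [0.5161, -0.0346, 0.1279]
tool_rot: [0.002, -3.142, 0.0]
ft_force: [0.1, -0.2, -0.1]
finger_gap: 0.0343
grip_force: 0.0
```

```bash
python3 -m inch '-1 0 0 0 0; -1 0 0 0 0; -1 0 0 0 0; -1 0 0 0 0; -1 0 0 0 0; -1 0 0 -20 0; -1 0 0 -50 0; -1 0 0 -85 0; -1 0 0 -125 0; -1 0 0 -125 0; -1 0 0 -125 0'
python3 -c "
from h import *
print(delta([.418,-.345,.25]),yaw())"
```

```text
clock: 4.07
tool_pos: [0.5172, -0.0347, 0.255]
tool_rot: [-0.002, 3.137, -0.001]
ft_force: [0.4, -0.4, -1.6]
finger_gap: 0.0298
grip_force: 30.0
[  99.63963004 -310.15067264    4.80737705] 90.08017697086913
```

```bash
python3 -m inch '-1 10 -30 0 0; -1 22 -65 0 0; -1 34 -100 0 0; -1 46 -135 0 0; -1 58 -170 0 0; -1 70 -205 0 0; -1 81 -240 0 0; -1 90 -270 0 0; -1 96 -295 0 0; -1 99 -310 20 0; -1 99 -310 50 0; -1 99 -310 80 0; -1 99 -310 110 0; -1 99 -310 130 0; -1 99 -310 145 0; -1 99 -310 152 0; -1 99 -310 157 0; -1 99 -310 157 0; -1 99 -310 157 0'
```

```text
clock: 5.65
tool_pos: [0.4176, -0.3448, 0.0962]
tool_rot: [-0.002, 3.141, -0.0]
ft_force: [-0.6, -0.1, -0.6]
finger_gap: 0.0299
grip_force: 30.0
```

```bash
python3 -m inch '-1 0 0 2 0; -1 0 0 4 0; -1 0 0 6 0; -1 0 0 6 0; -1 0 0 6 0'; python3 -m inch '-1 0 0 0.5 0; -1 0 0 1 0; -1 0 0 1 0; -1 0 0 1 0'
```

```text
clock: 6.07
tool_pos: [0.4175, -0.3447, 0.09]
tool_rot: [-0.002, 3.142, -0.0]
ft_force: [0.3, 0.1, -1.0]
finger_gap: 0.0298
grip_force: 30.0
clock: 6.4
tool_pos: [0.4176, -0.3449, 0.0898]
tool_rot: [-0.002, 3.141, -0.001]
ft_force: [-2.2, 1.9, 14.2]
finger_gap: 0.0301
grip_force: 30.0
```

Touchdown (14 N upward). I'll release, retreat upward and look.

```bash
python3 -m inch '0.2 0 0 0 0; 0.2 0 0 0 0; 0.2 0 0 0 0; 0.2 0 0 0 0; 0.2 0 0 0 0; 0.2 0 0 0 0; 0.2 0 0 0 0; 0.2 0 0 -10 0; 0.2 0 0 -30 0; 0.2 0 0 -60 0; 0.2 0 0 -95 0; 0.2 0 0 -130 0; 0.2 0 0 -160 0; 0.2 0 0 -160 0; 0.2 0 0 -160 0'
python3 - <<'E'
from h import *
import cv2
cv2.imwrite("pics/w2.png",camera("top")[150:310,280:540,::-1].repeat(3,0).repeat(3,1))
# hover over bolt
print(delta([.5165,.0165,.25]),yaw())
E
```

```text
clock: 7.65
tool_pos: [0.4181, -0.3452, 0.2513]
tool_rot: [-0.002, 3.139, -0.005]
ft_force: [-1.1, 0.3, -1.3]
finger_gap: 0.055
grip_force: 0.0
[-99.4764183  361.04598107  -0.48783791] 90.07851009243261
```

View pics/w2.png

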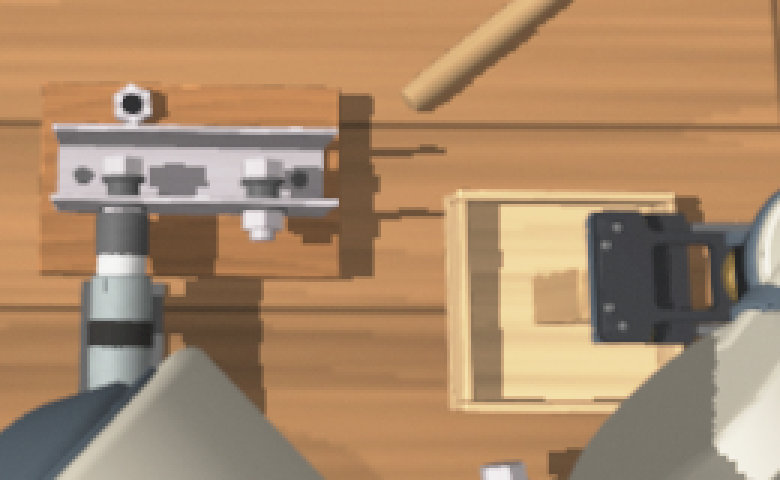

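The tray wall and floor look undisturbed, and the packer's shadow at (560,297) suggests it stands inside under the hand. Next, a hover over the bolt and a close look.

```bash
python3 -m inch '0.5 -10 35 0 0; 0.5 -20 75 0 0; 0.5 -31 115 0 0; 0.5 -42 155 0 0; 0.5 -53 195 0 0; 0.5 -64 235 0 0; 0.5 -75 275 0 0; 0.5 -86 310 0 0; 0.5 -95 340 0 0; 0.5 -99 361 0 0; 0.5 -99 361 20 0; 0.5 -99 361 50 0; 0.5 -99 361 70 0; 0.5 -99 361 70 0; 0.5 -99 361 70 0'
python3 - <<'E'
from h import *
import cv2
p=tool(); print(p[0],yaw())
a=camera("wrist")[:,:,::-1]
b=camera("top")[150:310,280:540,::-1]
a=cv2.resize(a[80:280,180:460],None,fx=2.8,fy=2.8,interpolation=cv2.INTER_CUBIC)
cv2.imwrite("pics/w3.png",a); cv2.imwrite("pics/t3.png",b.repeat(2,0).repeat(2,1))
np.savez("w3.npz",p=p[0],R=p[1])
E
```

```text
clock: 8.95
tool_pos: [0.5149, 0.0166, 0.178]
tool_rot: [0.002, -3.138, -0.0]
ft_force: [-0.2, 0.0, -0.4]
finger_gap: 0.0682
grip_force: 0.0
[0.5149492  0.01655876 0.17797371] 90.07888733744038
```

View pics/w3.png

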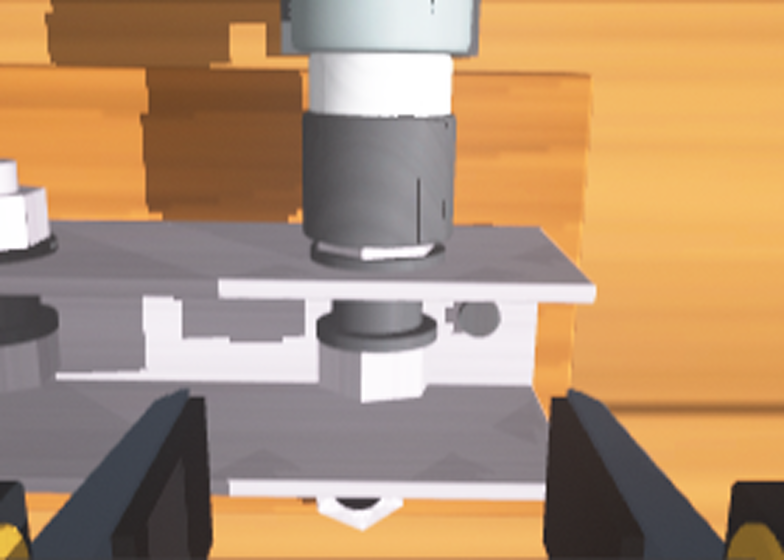

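View pics/t3.png

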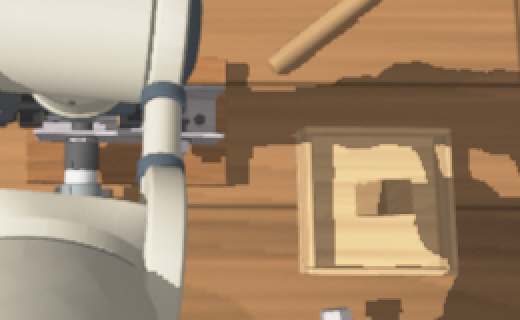

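The packer now stands in the tray at t3 (397,197). The close view shows the driven head centred between the fingers at (370,370), with a wider washer on the runner side at (377,330). To keep the pads off the washer I'll bias the grip toward +x.

```bash
python3 - <<'E'
from h import *
d=np.load("w3.npz"); P=(d["p"],d["R"])
print(wrist(180+377/2.8,80+330/2.8,.1,P),wrist(180+400/2.8,80+290/2.8,.125,P),wrist(180+400/2.8,80+489/2.8,.125,P))
print(tool()[0],delta([.5205,.0165,.076]))
E
```

```text
[0.50727334 0.01611498 0.1       ] [0.48951699 0.02180711 0.125     ] [0.54395964 0.02227225 0.125     ]
[0.51642703 0.01632993 0.17975771] [ -4.01422097   0.16874181 103.76000262]
```

```bash
python3 -m inch '0.5 -6 0 15 0; 0.5 -6 0 40 0; 0.5 -6 0 60 0; 0.5 -6 0 75 0; 0.5 -6 0 90 0; 0.5 -6 0 100 0; 0.5 -6 0 103 0; 0.5 -6 0 103 0; 0.5 -6 0 103 0; -1 -6 0 103 0; -1 -6 0 103 0; -1 -6 0 103 0; -1 -6 0 103 0; -1 -6 0 103 0; -1 -6 0 103 0; -1 -6 0 103 0; -1 -6 0 103 0; -1 -6 0 103 0; -1 -6 0 103 0; -1 -6 0 103 0'
```

```text
clock: 10.72
tool_pos: [0.5221, 0.0163, 0.076]
tool_rot: [-0.002, 3.141, -0.0]
ft_force: [-0.7, -5.4, 3.1]
finger_gap: 0.0333
grip_force: 30.0
```

Gap is 33.3 mm, so the head isn't squared to the flats yet. I'll hold and see whether it settles.

```bash
for i in 1 2 3; do python3 -m inch '-1 0 0 0 0; -1 0 0 0 0; -1 0 0 0 0; -1 0 0 0 0; -1 0 0 0 0' | grep -E 'force|gap|tool_pos'; done
```

```text
tool_pos: [0.5221, 0.0162, 0.076]
ft_force: [-1.5, -5.7, 3.7]
finger_gap: 0.0331
grip_force: 30.0
tool_pos: [0.5221, 0.0163, 0.076]
ft_force: [-0.4, -4.9, 3.9]
finger_gap: 0.0337
grip_force: 30.0
tool_pos: [0.5221, 0.0163, 0.076]
ft_force: [-1.1, -5.1, 3.4]
finger_gap: 0.0333
grip_force: 30.0
```

The gap holds at 33.3 mm. That is under the 35 mm washer, so the pads are on the hexagon, but jammed about 14° off the flats. I'll release, let the runner bring the flats upright, and regrip.

```bash
python3 -m inch '0 0 0 0 0; 0 0 0 0 0; 0 0 0 0 0; 0 0 0 0 0; 0 0 0 0 0; 0 0 0 0 0; 0 0 0 0 0; 0 0 0 0 0; 0 0 0 0 0; 0 0 0 0 0; 0 0 0 0 0; 0 0 0 0 0; 0 0 0 0 0; 0 0 0 0 0; 0 0 0 0 0; 0 0 0 0 0; 0 0 0 0 0; 0 0 0 0 0; 0 0 0 0 0; 0 0 0 0 0'
python3 - <<'E'
from h import *
import cv2
a=camera("wrist")[:,:,::-1]
cv2.imwrite("pics/w4.png",cv2.resize(a[110:310,220:420],None,fx=3,fy=3,interpolation=cv2.INTER_CUBIC))
E
```

```text
clock: 13.63
tool_pos: [0.522, 0.0165, 0.0759]
tool_rot: [-0.002, 3.142, 0.0]
ft_force: [0.2, -0.8, 0.2]
finger_gap: 0.0455
grip_force: 0.0
```

View pics/w4.png

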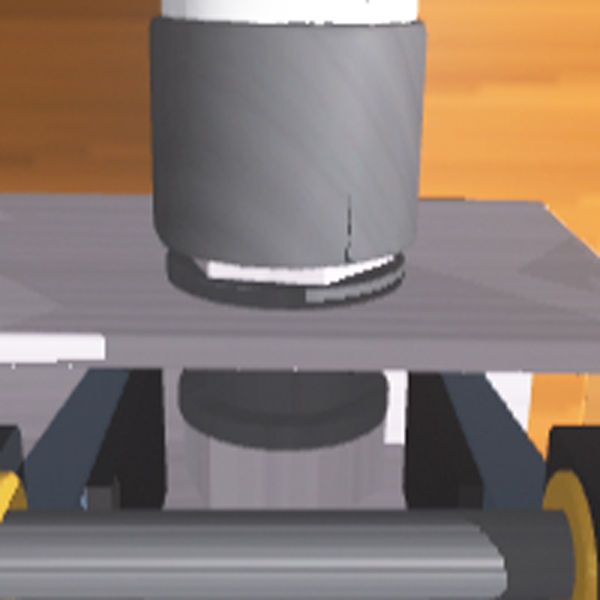

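The head's corner edges are at about (322,470) and (210,470), and the nut's corner at (328,275). That puts the corner about 21° short of the top, so the flats will be upright in roughly 2.2 s, at t≈15.85. I'll time the closing to that.

```bash
python3 -m inch '0 0 0 0 0; 0 0 0 0 0; 0 0 0 0 0; 0 0 0 0 0; 0 0 0 0 0; 0 0 0 0 0; 0 0 0 0 0; 0 0 0 0 0; 0 0 0 0 0; 0 0 0 0 0; 0 0 0 0 0; 0 0 0 0 0; 0 0 0 0 0; 0 0 0 0 0; 0 0 0 0 0; 0 0 0 0 0; 0 0 0 0 0; 0 0 0 0 0; 0 0 0 0 0; 0 0 0 0 0' | grep clock
for i in 1 2; do python3 -m inch '-1 0 0 0 0; -1 0 0 0 0; -1 0 0 0 0; -1 0 0 0 0; -1 0 0 0 0; -1 0 0 0 0; -1 0 0 0 0; -1 0 0 0 0; -1 0 0 0 0; -1 0 0 0 0; -1 0 0 0 0; -1 0 0 0 0; -1 0 0 0 0; -1 0 0 0 0; -1 0 0 0 0; -1 0 0 0 0; -1 0 0 0 0; -1 0 0 0 0'; done
```

```text
clock: 15.35
clock: 16.85
tool_pos: [0.522, 0.0163, 0.0759]
tool_rot: [0.002, -3.142, 0.0]
ft_force: [-0.1, -5.8, 0.1]
finger_gap: 0.0329
grip_force: 30.0
clock: 18.35
tool_pos: [0.522, 0.0163, 0.0759]
tool_rot: [0.002, -3.142, 0.0]
ft_force: [-0.7, -5.5, -0.9]
finger_gap: 0.0328
grip_force: 30.0
```

The gap is again about 32.9 mm with a -y side load, though the phase was different. One pad is probably catching the washer. I'll check whether the bolt still turns, using the nut's region.

```bash
cat > diff.py <<'E'
from h import *
import subprocess,cv2,sys
a=camera("wrist")
for _ in range(12): b=camera("wrist")
f=lambda im: im[190:215,270:358].astype(float)
g=lambda im: im[232:280,270:358].astype(float)
print("nut",abs(f(a)-f(b)).mean(),"head",abs(g(a)-g(b)).mean(),{k:monitor.get_obs()[k] for k in("clock","finger_gap","ft_force")})
cv2.imwrite("pics/%s.png"%sys.argv[1],cv2.resize(b[180:290,260:368,::-1],None,fx=5,fy=5,interpolation=cv2.INTER_CUBIC))
E
python3 diff.py w5
```

```text
nut 0.541969696969697 head 0.615530303030303 {'clock': 19.0, 'finger_gap': 0.032944260133476885, 'ft_force': array([-0.36601232, -4.16560569, -0.14281035])}
```

View pics/w5.png

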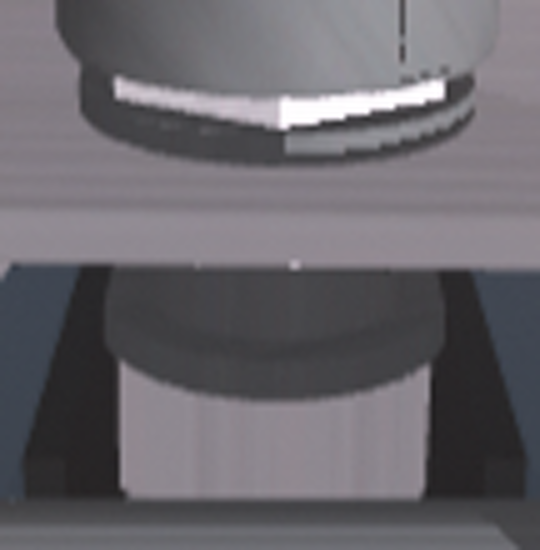

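The nut's corner sits at the centre (280,128), so the flats are upright and were still held there 3 s after the predicted moment: the bolt is stopped. But the pads appear to bear partly on the washer rim (105 and 443). I'll loosen briefly, shift 3 mm further from the washer and regrip on the flats.

```bash
python3 -m inch '-0.15 0 0 0 0; -0.15 -1.5 0 0 0; -0.15 -3 0 0 0; -0.15 -3 0 0 0; -1 -3 0 0 0; -1 -3 0 0 0; -1 -3 0 0 0; -1 -3 0 0 0; -1 -3 0 0 0; -1 -3 0 0 0; -1 -3 0 0 0; -1 -3 0 0 0; -1 -3 0 0 0; -1 -3 0 0 0; -1 -3 0 0 0'
```

```text
clock: 20.25
tool_pos: [0.5249, 0.0164, 0.0759]
tool_rot: [0.002, -3.141, 0.0]
ft_force: [-1.8, -3.9, -2.4]
finger_gap: 0.032
grip_force: 30.2
```

```bash
python3 -m inch '-1 0 0 0 0; -1 0 0 0 0; -1 0 0 0 0; -1 0 0 0 0; -1 0 0 0 0; -1 0 0 0 0; -1 0 0 0 0; -1 0 0 0 0; -1 0 0 0 0; -1 0 0 0 0; -1 0 0 0 0; -1 0 0 0 0'; python3 diff.py w6
```

```text
clock: 21.25
tool_pos: [0.525, 0.0165, 0.0759]
tool_rot: [0.002, -3.141, 0.0]
ft_force: [-1.7, -5.0, -3.2]
finger_gap: 0.0321
grip_force: 30.3
nut 0.6365151515151515 head 0.5978535353535354 {'clock': 21.9, 'finger_gap': 0.031909178644425, 'ft_force': array([-2.78433481, -4.06945721, -3.68220402])}
```

View pics/w6.png

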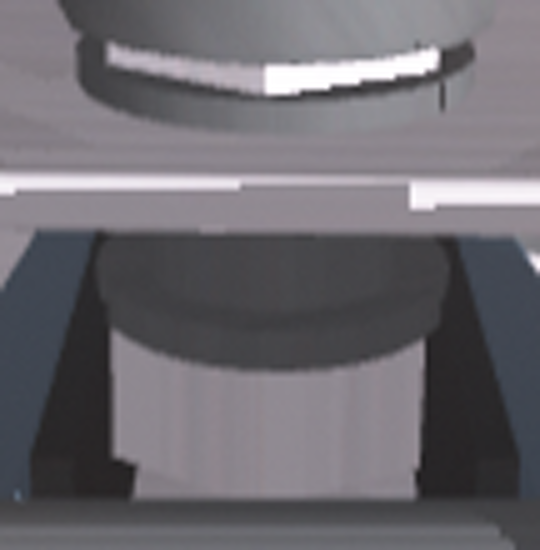

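The nut's corner is at (265,92), only a few pixels off centre 2.3 s after regripping, so the bolt is stopped. A steady -5 N in y says the hand sits slightly to +y of the bolt. I'll ease it -1 mm and see whether the gap shrinks toward 30 mm.

```bash
python3 -m inch '-1 0 -0.5 0 0; -1 0 -1 0 0; -1 0 -1 0 0; -1 0 -1 0 0; -1 0 -1 0 0; -1 0 -1 0 0'; python3 -m inch '-1 0 -0.5 0 0; -1 0 -1 0 0; -1 0 -1 0 0; -1 0 -1 0 0; -1 0 -1 0 0; -1 0 -1 0 0'
```

```text
clock: 22.4
tool_pos: [0.525, 0.0162, 0.0759]
tool_rot: [0.002, -3.141, -0.002]
ft_force: [-1.8, 6.1, -1.9]
finger_gap: 0.0315
grip_force: 30.1
clock: 22.9
tool_pos: [0.525, 0.016, 0.0759]
tool_rot: [-0.001, 3.142, 0.004]
ft_force: [-1.4, 15.2, -1.6]
finger_gap: 0.0317
grip_force: 30.1
```

Zero side force lies about 0.5 mm from the earlier y. Time is plentiful, so I'll go back there, release for one sixth of a turn and regrip square on the flats.

```bash
python3 -m inch '-0.1 0 1.5 0 0; -0.1 0 1.5 0 0; -0.1 0 1.5 0 0; -0.1 0 1.5 0 0; -0.1 0 1.5 0 0; -0.1 0 1.5 0 0; -0.1 0 1.5 0 0; -0.1 0 1.5 0 0; -0.1 0 1.5 0 0; -0.1 0 1.5 0 0; -0.1 0 1.5 0 0; -0.1 0 1.5 0 0; -0.1 0 1.5 0 0; -0.1 0 1.5 0 0; -0.1 0 1.5 0 0; -0.1 0 1.5 0 0; -0.1 0 1.5 0 0; -0.1 0 1.5 0 0; -0.1 0 1.5 0 0; -0.1 0 1.5 0 0'
python3 -m inch '-0.1 0 0 0 0; -0.1 0 0 0 0; -0.1 0 0 0 0; -0.1 0 0 0 0; -0.1 0 0 0 0; -0.1 0 0 0 0; -0.1 0 0 0 0; -0.1 0 0 0 0; -0.1 0 0 0 0; -0.1 0 0 0 0; -0.1 0 0 0 0; -0.1 0 0 0 0; -0.1 0 0 0 0; -0.1 0 0 0 0; -0.1 0 0 0 0; -0.1 0 0 0 0; -0.1 0 0 0 0; -0.1 0 0 0 0; -0.1 0 0 0 0; -0.1 0 0 0 0' | grep clock
python3 - <<'E'
from h import *
import cv2
b=camera("wrist")
cv2.imwrite("pics/w7.png",cv2.resize(b[180:290,260:368,::-1],None,fx=5,fy=5,interpolation=cv2.INTER_CUBIC))
E
```

```text
clock: 24.57
tool_pos: [0.5249, 0.016, 0.0759]
tool_rot: [0.002, -3.141, -0.0]
ft_force: [-4.6, 3.4, 2.2]
finger_gap: 0.0412
grip_force: 2.2
clock: 26.23
```

View pics/w7.png

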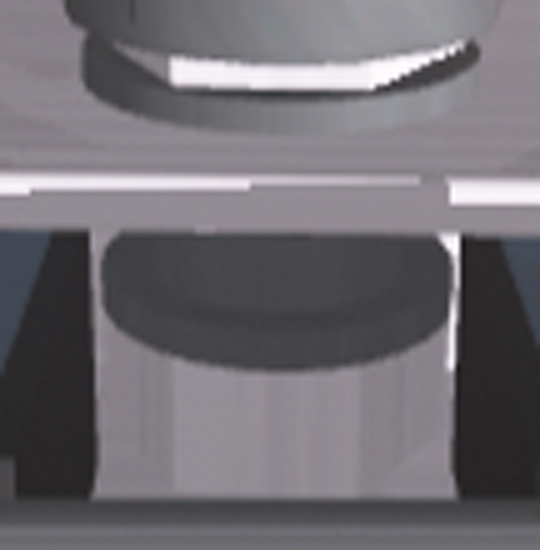

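The nut's corners are at (170,85) and (372,85) about centre 278, so 28° remain, i.e. t≈29.1. While waiting I'll also twist 0.4° to match the slight yaw of the bracket, then close.

```bash
python3 -m inch '-0.1 0 0 0 0.2; -0.1 0 0 0 0.4; -0.1 0 0 0 0.4; -0.1 0 0 0 0.4; -0.1 0 0 0 0.4; -0.1 0 0 0 0.4; -0.1 0 0 0 0.4; -0.1 0 0 0 0.4; -0.1 0 0 0 0.4; -0.1 0 0 0 0.4; -0.1 0 0 0 0.4; -0.1 0 0 0 0.4; -0.1 0 0 0 0.4; -0.1 0 0 0 0.4'
python3 -m inch '-0.1 0 0 0 0; -0.1 0 0 0 0; -0.1 0 0 0 0; -0.1 0 0 0 0; -0.1 0 0 0 0; -0.1 0 0 0 0; -0.1 0 0 0 0; -0.1 0 0 0 0; -0.1 0 0 0 0; -0.1 0 0 0 0; -0.1 0 0 0 0; -0.1 0 0 0 0; -0.1 0 0 0 0; -0.1 0 0 0 0' | grep -E 'clock|force'
for i in 1 2 3; do python3 -m inch '-1 0 0 0 0; -1 0 0 0 0; -1 0 0 0 0; -1 0 0 0 0; -1 0 0 0 0; -1 0 0 0 0; -1 0 0 0 0; -1 0 0 0 0; -1 0 0 0 0; -1 0 0 0 0; -1 0 0 0 0; -1 0 0 0 0; -1 0 0 0 0; -1 0 0 0 0; -1 0 0 0 0' | grep -E 'clock|force|gap|pos'; done; python3 diff.py w8
```

```text
clock: 27.45
tool_pos: [0.5251, 0.0159, 0.0759]
tool_rot: [0.009, 3.141, -0.0]
ft_force: [-2.0, -0.6, -0.1]
finger_gap: 0.0411
grip_force: 0.9
clock: 28.62
ft_force: [-1.0, -0.1, 0.2]
grip_force: 0.3
clock: 29.87
tool_pos: [0.5251, 0.0161, 0.0759]
ft_force: [0.7, 5.0, -0.0]
finger_gap: 0.0316
grip_force: 30.0
clock: 31.12
tool_pos: [0.5251, 0.0161, 0.0759]
ft_force: [-0.0, 4.9, 1.1]
finger_gap: 0.0316
grip_force: 30.0
clock: 32.37
tool_pos: [0.5251, 0.0161, 0.0759]
ft_force: [1.0, 4.9, 0.7]
finger_gap: 0.032
grip_force: 30.0
nut 0.5531818181818182 head 0.5964330808080808 {'clock': 33.0167, 'finger_gap': 0.031815489004999295, 'ft_force': array([0.82338638, 4.66705422, 0.99224922])}
```

View pics/w8.png

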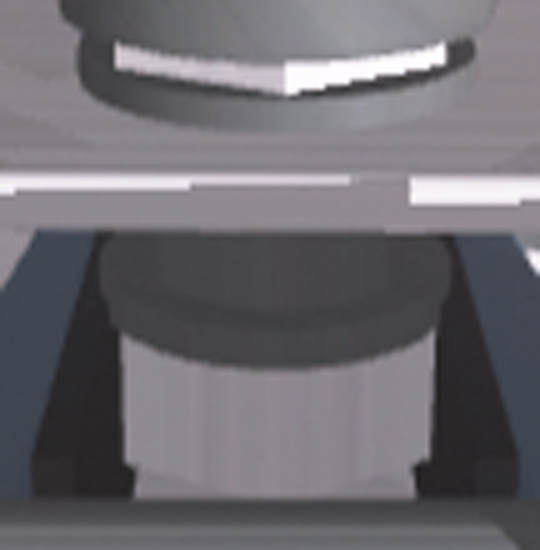

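The nut's corner is at (285,95), within about 2° of upright 3.8 s after closing, and the pads lie along both head flats (122 and 435). One check over a longer hold compares the change with frame noise, then I'll hand in.

```bash
python3 - <<'E'
from h import *
F=[camera("wrist")[180:290,260:368].astype(float) for _ in range(50)]
d=lambda i,j:(abs(F[i]-F[j]).mean().round(3),abs(F[i]-F[j])[8:22].max())
print(d(0,1),d(0,10),d(0,25),d(0,49),abs(np.mean(F[:5],0)-np.mean(F[-5:],0)).max(), monitor.get_obs()["clock"],monitor.get_obs()["grip_force"])
E
```

```text
(np.float64(0.565), np.float64(3.0)) (np.float64(0.57), np.float64(25.0)) (np.float64(0.571), np.float64(25.0)) (np.float64(0.577), np.float64(23.0)) 24.599999999999994 35.5167 30.00065177679062
```

The image change over 2.5 s is no more than frame noise, so the bolt is still and the grip is 30 N. Handing in.

```bash
python3 -c "
from rig import r
print(r.sign_off())"
```

```text
the job is handed in; nothing more can be done
None
```

I handed the job in with the packer standing in the plywood tray and the driven bolt's head gripped at 30 N. The bolt held still for over 6 s before hand-in. The fingers stopped about 2 mm wider than the flats, and no verdict came back.

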